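# Push the board and the book back onto their stand rests

### The arm

A 6-joint arm with a two-finger parallel gripper is mounted at the origin on a cart in front of the work surface, level with it; the furniture and walls round the work are solid. World frame = base frame: x ahead of the robot, y to its left, z up, the work surface at z = 0. Lengths are in m, angles in rad, forces in N, time in s.
With the tool pointing down it reaches from about 0.275 to 0.825 m from the base axis. Payload 4.9 kg.
Tool frame: the origin (TCP) lies midway between the tips of the shut fingers; the grasp point (between the pads) lies 19 mm behind it (bot.grip_depth is the distance from the TCP to the grasp point, in m); y points along the fingers, x is the direction in which the jaws open and shut, and the axes are right-handed (so a half turn about y gives the same grasp; the last joint's range is limited). The gripper opens to 85 mm and grips with 20 to 120 N. Pads are 22 mm wide; open, the fingers measure 114 mm over their backs; the gripper's body (76 mm by 85 mm) begins 54 mm behind the grasp point. The pads swing forward as they close: fully open they stand 13 mm farther back than shut.
Start: joints at [0.994, 0.326, -0.193, 1.052, 0, 1.437], TCP at [0.236, 0.497, 0.231] pointing down, gripper open.
Joint ranges: [-2.65, 2.65], [-0.97, 1.79], [-1.3, 1.35], [-1.93, 2.1], [-1.47, 1.37], [-3.14, 3.14]. Speed limits (rad/s): [2.57, 2.57, 3.14, 3.14, 3.14, 3.14].

### API

Orientations are given as a unit quaternion [w, x, y, z].
In Python, from cell import bot gives the robot as it stands. Calls block until the motion is done:
- bot.move_pose(position, orientation): joint-space move of the TCP to a pose.
- bot.move_linear(position, speed=0.15, rotation=None, until_force=None): straight line of the TCP; rotation=None keeps the orientation; speed is the mean speed in m/s. With until_force (N) it stops when the force on the tool has changed by that much, and returns True; else False.
- bot.goto_joints(angles): joint-space move.
- bot.set_gripper(opening, grasp_force=None): opening from 0.0 (shut) to 1.0 (fully open); grasp_force is the grip in N (None keeps the last); returns when the fingers have stopped.
- bot.wait(seconds).
- bot.solve_ik(position, orientation): joint angles nearest the present ones, or None.
- bot.camera(name): name is "side" or "top"; returns the picture (420x560x3 uint8, red, green, blue); there is no depth.
- bot.calibration(name): a dict with "mtx" (3x3 intrinsics, pixels), "extrinsics" (4x4, takes a point from world to camera coordinates). Camera axes: x right, y down, z forward; pixel columns grow to the right and rows downward; lengths in m; the calibration is good to about 2 mm. A picture is of the moment at which its call begins. calibration takes no time and is no camera call.
A pose or a line that the arm cannot do raises bot.PlanningError and nothing moves.
- bot.close_job(): hands the job in, once; it reports no verdict.
Trained networks look in the newest picture that a camera, given by its name, has taken for a name from the list of things; names that differ only in an ending like _2 or _b are one class to them, and where a whole thing is asked for, a point or a joint stands for the part that bears it (a point fixed in the world has none). Each returns a list of dicts, best first, with "confidence" (0 to 1); they miss things now and then, are a little off and sometimes report something else, mostly with a low value. They report only what shows in the picture. A call takes as long as a camera call.
- bot.search_frame(camera, thing): "bbox" ([left, top, width, height] in pixels, round what is visible of it).
Readings, each from a call of its own:
- bot.read_clock(): time.
- bot.read_joint_positions(): joint angles.
- bot.read_joint_vel(): joint speeds.
- bot.read_joint_efforts(): joint torques, N m.
- bot.read_position(): TCP position.
- bot.read_tool_rot(): TCP orientation.
- bot.read_ft_force(): force on the tool from outside, world axes, zero at the start.
- bot.read_moment(): the same for the moment, N m.
- bot.read_gripper_width(): opening from 0.0 (shut) to 1.0 (fully open).
Only numpy, scipy, OpenCV 4.12 (cv2) and the standard library are available. Lean on these libraries where they do the work, as an engineer would, in place of code of your own. Each camera call takes 0.05 s, during which the arm holds its last target.

### The job

The wooden paddle board and the recipe book have both tipped forward in their display stands, each leaning on the jar in front of it. With the fingertips push each of them back, by its upper part, until it has tipped over and leans on the steel bar of its own stand; its foot stays in the stand. Do not grasp or lift either of them, and leave the jars and the kitchen timer where they are.

Things in the scene. Friction and masses are not known exactly. Their poses are not given: they have to be found in the camera images.
- board: Loose wooden paddle board, 16 mm thick (own x), 131 mm wide (own y), 177 mm tall (own z, towards its handle), about 0.28 kg. It stands in the channel of stand_a, leaning forward (towards stand_a's -x) by about 0.29 rad on jar_a; pushed a little past upright it falls back on the bar by itself, where it leans back by 0.2 to 0.27 rad. Origin: centre of its lower end face.
- board_handle (a point): Centre of the board's handle, 155 mm above its foot and in the middle of its thickness (8 mm from the front and the rear face); the handle is about 32 mm wide there and its end 22 mm higher up. Axes as the board's.
- book: Loose hardback recipe book standing on end, 16 mm thick, 128 mm wide (own y), 184 mm tall (own x, upward), about 0.28 kg; own z points to the front through its 16 mm thickness. It stands in the channel of stand_b, leaning forward (towards stand_b's -x) by about 0.29 rad on jar_b; pushed a little past upright it falls back on the bar by itself, where it leans back by 0.2 to 0.27 rad. Origin: centre of its rear cover's outer face.
- book_top (a point): Point in the middle of the book's thickness and width, 12 mm below its upper end (172 mm above its foot); the front cover lies 8 mm in front of it. Axes as the book's.
- book_foot (a point): Middle of the book's lower end. Axes as the book's.
- stand_a: Fixed display stand, 160 mm wide, 92 mm deep, for the paddle board: wood base 12 mm thick with a channel 25 mm wide along y (front lip and rear strip 10 mm above the base); behind it a steel bar along y, 12 mm thick, its axis 137 mm above the table and 43 mm behind the channel. Origin: on the table under the middle of the channel; x to the back (away from the robot, turned up to 0.4 rad), z up.
- stand_b: Fixed display stand, 160 mm wide, 92 mm deep, for the book: wood base 12 mm thick with a channel 25 mm wide along y (front lip and rear strip 10 mm above the base); behind it a steel bar along y, 12 mm thick, its axis 137 mm above the table and 43 mm behind the channel. Origin: on the table under the middle of the channel; x to the back (away from the robot, turned up to 0.4 rad), z up.
- jar_a: Closed glass jar with a flat yellow lid, 62 mm wide and 85 mm tall, loose, in front of stand_a and holding up the leaning board. Origin: centre of its underside, z up. Must stay.
- jar_b: Closed glass jar with a flat green lid, 62 mm wide and 85 mm tall, loose, in front of stand_b and holding up the leaning book. Origin: centre of its underside, z up. Must stay.
- timer: Round wind-up kitchen timer with a black knob on top, 69 mm wide, 48 mm tall, loose on the table between the stands. Origin: centre of its underside. Must stay.

How it is judged:
At the end, for the whole second after the job is handed in: Board and book each lean back on the bar of their own stand, at rest: upper part 20 to 70 mm behind the stand's channel line, foot down in the channel within 30 mm of its middle, square to the stand within 0.15 rad. Jars upright; jars and timer within 30 mm of their starts (x of board_handle in the frame of stand_a between 0.02 and 0.07 m and x of board in the frame of stand_a between -0.018 and 0.018 m and y of board in the frame of stand_a between -0.03 and 0.03 m and z of board in the frame of stand_a below 0.025 m and angle between the y axis of board and the y axis of stand_a, either way round below 0.15 rad and linear speed of each of board, book below 0.02 m/s and angular speed of each of board, book below 0.15 rad/s and x of book_top in the frame of stand_b between 0.02 and 0.07 m and x of book_foot in the frame of stand_b between -0.018 and 0.018 m and y of book_foot in the frame of stand_b between -0.03 and 0.03 m and z of book_foot in the frame of stand_b below 0.025 m and angle between the y axis of book and the y axis of stand_b, either way round below 0.15 rad and distance of each of jar_a, jar_b, timer from where it was at the start of the episode below 0.03 m and angle between each of jar_a, jar_b's own z axis and vertical below 0.15 rad); the robot touches nothing.
It fails at once if the board or the book is lifted: its foot rises more than 20 mm above the stand's base (height (world z) of any of board, book_foot above 0.032 m).
It fails at once if a jar or the timer is shifted by more than 30 mm, or a jar tips (distance of any of jar_a, jar_b, timer from where it was at the start of the episode above 0.03 m or angle between any of jar_a, jar_b's own z axis and vertical above 0.4 rad).
It also fails if it takes over 61 s, if anything falls off the work surface, if the arm or the gripper's body presses on something with over 40 N, if the wrist force passes 120 N, or if a joint passes its speed limit or range.

## Working session

There is one attempt and no reset: what is moved stays moved. The work goes in short steps, each a Python script; the robot and the scene stay as the last script left them, time stands still between calls to the robot, and variables do not carry over. Pictures are saved under pics/ and viewed, and the job is handed in when it is done.

```bash
mkdir -p pics; python3 - <<'E'
from cell import bot
import cv2
for c in ["side","top"]:
    im=bot.camera(c); cv2.imwrite(f"pics/{c}0.png",im[:,:,::-1])
    k=bot.calibration(c); print(c,k["mtx"].round(1).tolist(),k["extrinsics"].round(4).tolist())
    for t in ["board","board_handle","book","stand_a","jar_a","timer"]:
        print(t,[([round(v) for v in d["bbox"]],round(d["confidence"],2)) for d in bot.search_frame(c,t)])
print(bot.read_clock(),bot.read_tool_rot())
E
```

```text
side [[474.7, 0.0, 284.4], [0.0, 474.7, 214.5], [0.0, 0.0, 1.0]] [[0.8907, -0.4542, -0.0183, -0.5025], [-0.1763, -0.308, -0.9349, 0.232], [0.419, 0.836, -0.3544, 0.9666], [0.0, 0.0, 0.0, 1.0]]
board [([223, 186, 28, 63], 0.71)]
board_handle [([222, 182, 30, 63], 0.76), ([278, 223, 50, 102], 0.59), ([254, 251, 32, 26], 0.56)]
book [([277, 224, 50, 100], 0.72), ([301, 237, 63, 98], 0.2)]
stand_a [([236, 189, 40, 68], 0.77), ([302, 237, 62, 97], 0.72)]
jar_a [([214, 211, 23, 38], 0.92), ([274, 280, 31, 46], 0.74)]
timer [([256, 252, 31, 27], 0.84)]
top [[476.6, 0.0, 276.6], [0.0, 476.6, 212.2], [0.0, 0.0, 1.0]] [[0.0273, -0.9996, 0.0084, -0.0245], [-0.9967, -0.0279, -0.0759, 0.5767], [0.0761, -0.0063, -0.9971, 1.3253], [0.0, 0.0, 0.0, 1.0]]
board [([171, 221, 55, 25], 0.9), ([324, 205, 60, 34], 0.38)]
board_handle [([173, 222, 55, 24], 0.84)]
book [([329, 230, 53, 35], 0.71)]
stand_a [([326, 206, 59, 35], 0.97), ([175, 197, 65, 44], 0.82)]
jar_a [([187, 244, 24, 14], 0.68), ([341, 255, 21, 13], 0.46)]
timer [([259, 219, 24, 24], 0.95)]
0.7 [-0.59759641  0.59759857  0.37798151 -0.37800061]
```

```bash
python3 - <<'E'
import cv2
a=cv2.imread("pics/side0.png")[160:350,180:400]; cv2.imwrite("pics/side0z.png",cv2.resize(a,None,fx=3.1,fy=3.1,interpolation=cv2.INTER_CUBIC))
a=cv2.imread("pics/top0.png")[170:290,150:410]; cv2.imwrite("pics/top0z.png",cv2.resize(a,None,fx=3,fy=3,interpolation=cv2.INTER_CUBIC))
E
```

```text
(no output)
```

View pics/side0.png

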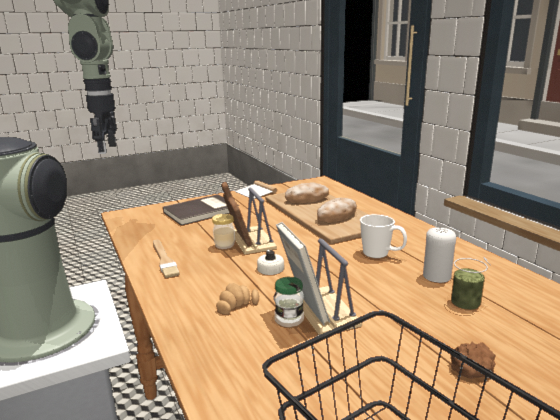

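```bash
sleep 1
```

```text
(no output)
```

View pics/top0z.png

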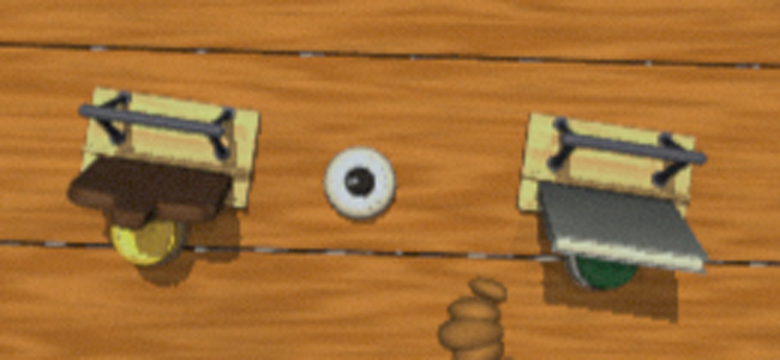

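View pics/side0z.png

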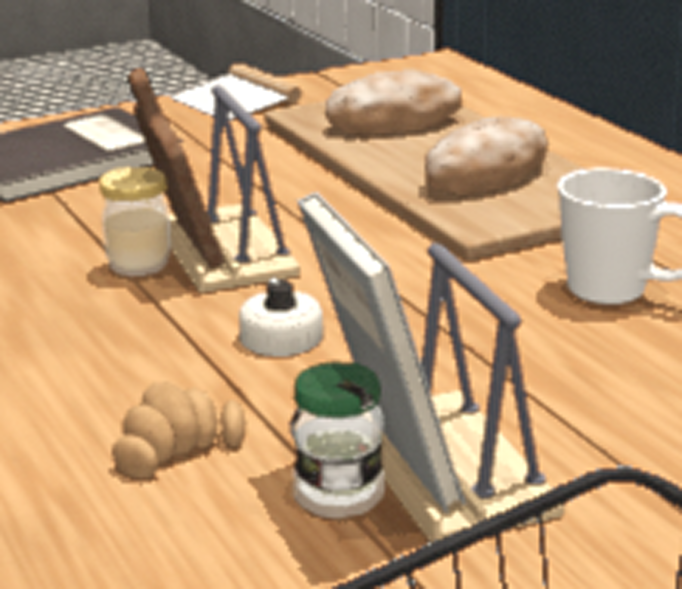

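View pics/top0.png

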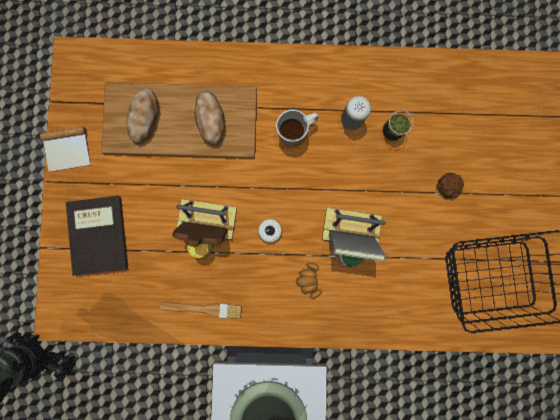

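The side view shows both items leaning towards the robot on their jars, with the bars behind them. In the top view the bars run through about (177,207)-(224,214) for the board's stand and (335,215)-(385,223) for the book's stand. I'll back-project these points.

```bash
cat > h.py <<'E'
import numpy as np
from cell import bot
def bp(c,u,v,z):
    k=bot.calibration(c);K=k["mtx"];E=k["extrinsics"];R=E[:3,:3];t=E[:3,3]
    d=R.T@np.linalg.inv(K)@np.array([u,v,1.]);o=-R.T@t
    return o+d*(z-o[2])/d[2]
def pj(c,p):
    k=bot.calibration(c);E=k["extrinsics"];q=k["mtx"]@(E[:3,:3]@np.array(p)+E[:3,3]);return q[:2]/q[2]
E
python3 - <<'E'
from h import *
def T(x,y,z): return bp("top",x/3+150,y/3+170,z).round(3)
for n,L in {"bar_a":[(80,110),(222,131)],"bar_b":[(556,136),(704,158)]}.items():
    P=[T(*p,.14) for p in L]; d=P[1]-P[0]; print(n,P,np.linalg.norm(d),"yaw",np.arctan2(d[0],-d[1]) )
for n,L in {"base_a":[(95,90),(260,113),(247,210)],"base_b":[(530,113),(694,137),(520,210)]}.items():
    P=[T(*p,.012) for p in L]; print(n,P)
def S(x,y,z): return bp("side",x/3.1+180,y/3.1+160,z).round(3)
print("side bars",S(216,92,.137),S(255,125,.137),S(434,251,.137),S(517,320,.137))
print("book top",T(556,250,.18),T(704,268,.18),"board handle",T(130,222,.175))
print("jar lids",T(148,240,.085),T(605,270,.085),"timer",T(360,182,.03))
print("side lids",S(133,178,.085),S(338,385,.085))
E
```

```text
bar_a [array([0.575, 0.25 , 0.14 ]), array([0.561, 0.128, 0.14 ])] 0.12280065146407 yaw -0.11425432796143874
bar_b [array([ 0.564, -0.159,  0.14 ]), array([ 0.549, -0.287,  0.14 ])] 0.12887590930814025 yaw -0.11665543544106863
base_a [array([0.605, 0.263, 0.012]), array([0.588, 0.106, 0.012]), array([0.495, 0.115, 0.012])]
base_b [array([ 0.595, -0.151,  0.012]), array([ 0.576, -0.307,  0.012]), array([ 0.503, -0.143,  0.012])]
side bars [0.577 0.237 0.137] [0.569 0.134 0.137] [ 0.566 -0.17   0.137] [ 0.556 -0.285  0.137]
book top [ 0.467 -0.156  0.18 ] [ 0.455 -0.279  0.18 ] board handle [0.48  0.198 0.175]
jar lids [0.465 0.196 0.085] [ 0.45  -0.213  0.085] timer [0.524 0.009 0.03 ]
side lids [0.477 0.196 0.085] [ 0.463 -0.221  0.085]
```

```bash
cat >> h.py <<'E'
from scipy.spatial.transform import Rotation as Ro
import cv2
ST={"a":(np.array([.527,.193,0]),-.114),"b":(np.array([.516,-.219,0]),-.114)}
def sp(s,x,y,z):
    o,a=ST[s]; return (o+Ro.from_euler("z",a).apply([x,y,z])).tolist()
def quat(s,f):
    R=Ro.from_euler("z",ST[s][1]).as_matrix()
    M=np.c_[f*R[:,1],-R[:,2],-f*R[:,0]]
    q=Ro.from_matrix(M).as_quat(); return [float(q[3]),*map(float,q[:3])]
def snap(n):
    for c in ["side","top"]:
        a=bot.camera(c)[:,:,::-1]
        a=a[130:350,180:400] if c=="side" else a[150:290,140:410]
        cv2.imwrite(f"pics/{n}_{c}.png",cv2.resize(a,None,fx=2.6,fy=2.6,interpolation=cv2.INTER_CUBIC))
E
python3 - <<'E'
from h import *
for s in "ab":
  for f in (1,-1):
    print(s,f,[None if (j:=bot.solve_ik(sp(s,x,0,z),quat(s,f))) is None else np.round(j,2).tolist() for x,z in [(-.12,.28),(-.12,.15),(.015,.15)]])
E
```

```text
a 1 [[0.31, 0.12, -0.33, 1.12, 0.0, 0.42], [0.31, 0.23, -0.55, 0.79, 0.0, 0.42], [0.21, 0.44, -0.25, 0.89, 0.0, 0.32]]
a -1 [[0.31, 0.12, -0.33, 1.12, 0.0, -2.72], [0.31, 0.23, -0.55, 0.79, 0.0, -2.72], [0.21, 0.44, -0.25, 0.89, 0.0, -2.82]]
b 1 [[-0.64, 0.1, -0.35, 1.12, 0.0, -0.53], [-0.64, 0.22, -0.57, 0.78, 0.0, -0.53], [-0.52, 0.44, -0.25, 0.89, 0.0, -0.41]]
b -1 [[-0.64, 0.1, -0.35, 1.12, 0.0, 2.61], [-0.64, 0.22, -0.57, 0.78, 0.0, 2.61], [-0.52, 0.44, -0.25, 0.89, 0.0, 2.73]]
```

```bash
python3 - <<'E'
from h import *
bot.set_gripper(0.0)
q=quat("a",1)
bot.move_pose(sp("a",-.12,0,.28),q)
bot.move_linear(sp("a",-.12,0,.15),speed=.1)
print(bot.read_clock(),bot.read_position())
print(bot.move_linear(sp("a",-.03,0,.15),speed=.05,until_force=15),bot.read_position(),bot.read_ft_force(),bot.read_clock())
snap("p1")
E
```

```text
4.2 [0.40822691 0.20680195 0.15051599]
False [0.49698037 0.19644665 0.15002062] [-0.21611971 -0.08518529  0.94299715] 6.15
```

View pics/p1_side.png

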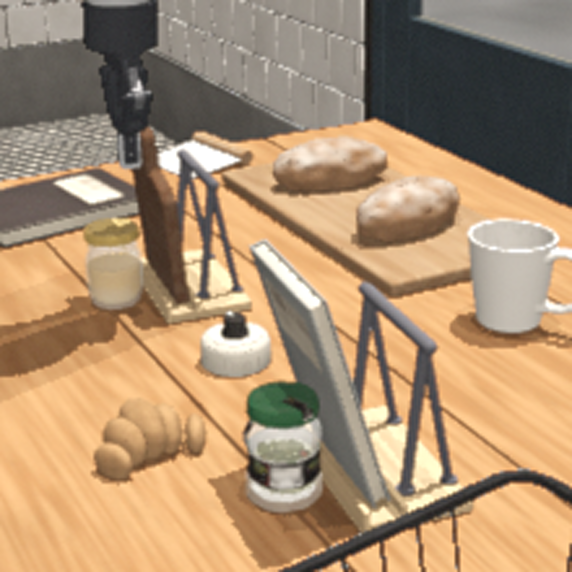

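The fingertips are on the handle at about (130,160) in the picture. The board is already off the jar and close to upright, so I'll keep pushing.

```bash
python3 - <<'E'
from h import *
print(bot.move_linear(sp("a",.012,0,.15),speed=.03,until_force=15),bot.read_position(),bot.read_ft_force(),bot.read_clock())
bot.wait(.5)
snap("p2")
E
```

```text
False [0.53876363 0.19166758 0.15003648] [ 0.36839629  0.42060056 -0.40931909] 7.8
```

View pics/p2_side.png

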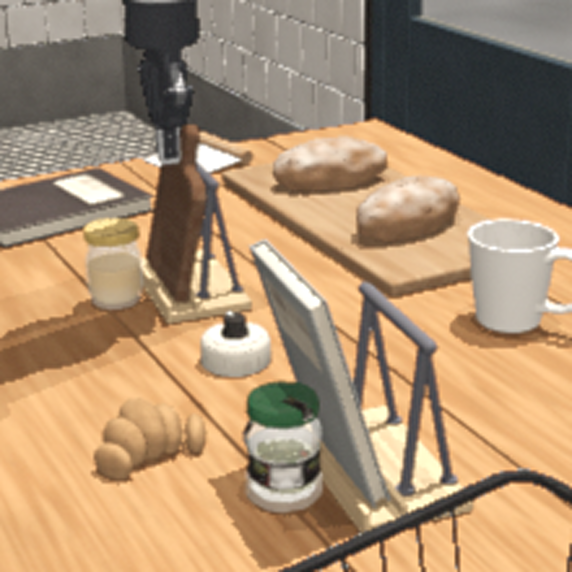

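View pics/p2_top.png

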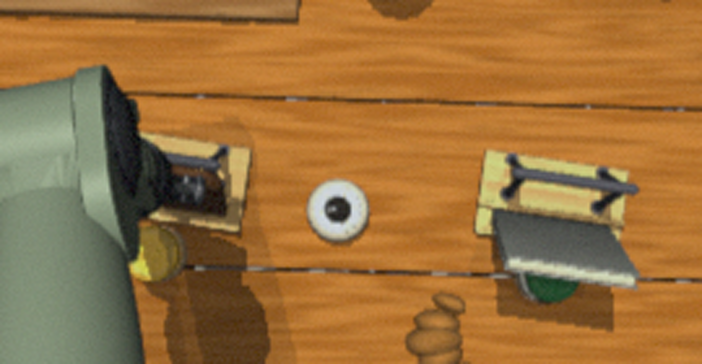

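The board has fallen back on the bar at about (205,180) in the side picture, and there is a gap to the fingers. I'll retract and do the book the same way.

```bash
python3 - <<'E'
from h import *
bot.move_linear(sp("a",-.12,0,.15),speed=.1)
bot.move_linear(sp("a",-.12,0,.28),speed=.15)
q=quat("b",1)
bot.move_pose(sp("b",-.13,0,.28),q)
bot.move_linear(sp("b",-.13,0,.155),speed=.1)
snap("p3")
print(bot.move_linear(sp("b",-.03,0,.155),speed=.05,until_force=15),bot.read_ft_force(),bot.read_clock())
print(bot.move_linear(sp("b",.012,0,.155),speed=.03,until_force=15),bot.read_position(),bot.read_ft_force(),bot.read_clock())
bot.wait(.5)
snap("p4")
E
```

```text
False [-0.77597465  0.76490423  8.39653123] 16.0583
False [ 0.52777784 -0.22033466  0.15500975] [-0.69964651  0.18672957 -0.17672212] 17.6083
```

View pics/p4_side.png

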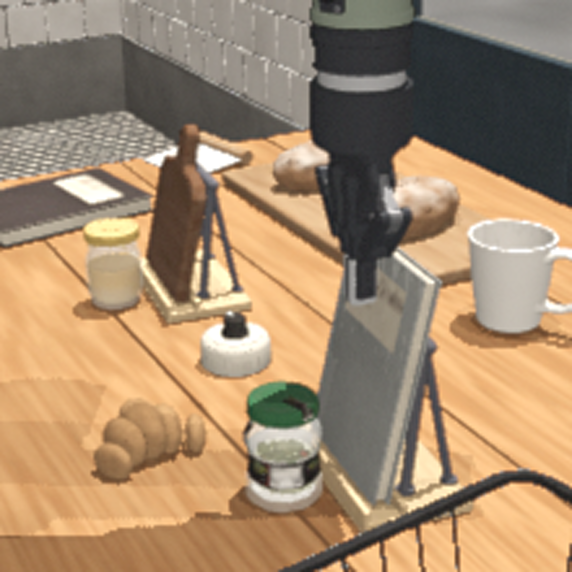

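View pics/p4_top.png

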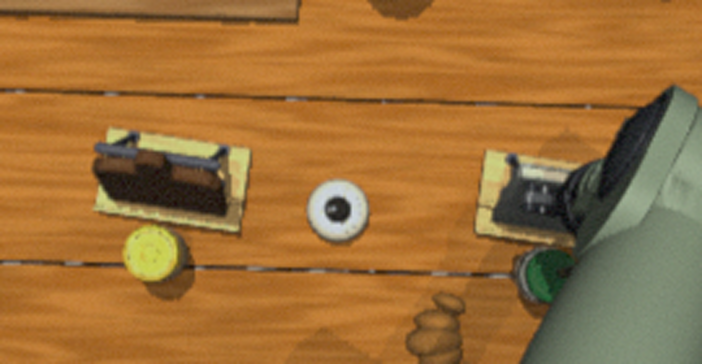

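The board leans on its bar, and the book now leans back too. I'll retract and check both.

```bash
python3 - <<'E'
from h import *
bot.move_linear(sp("b",-.12,0,.155),speed=.1)
bot.move_linear(sp("b",-.12,0,.30),speed=.15)
bot.move_pose([.33,0,.33],quat("b",1))
bot.wait(.5)
snap("p5"); print(bot.read_clock(),bot.read_ft_force())
for c in ["side","top"]:
    for t in ["board","book","jar_a","timer"]:
        print(c,t,[([round(v) for v in d["bbox"]],round(d["confidence"],2)) for d in bot.search_frame(c,t)])
# predicted pixels for lean .235
for s,h in (("a",.177),("b",.184)):
  print(s,[pj("top",sp(s,.003+h*np.sin(.235),y,.012+h*np.cos(.235))).round() for y in (0,.065,-.065)])
E
```

```text
22.2667 [-0.05750539 -0.81632146  0.38675081]
side board [([239, 182, 20, 66], 0.56)]
side book [([303, 218, 45, 105], 0.91)]
side jar_a [([276, 277, 26, 48], 0.87), ([216, 211, 19, 36], 0.62)]
side timer [([253, 251, 31, 28], 0.79)]
top board [([173, 207, 55, 26], 0.65), ([176, 199, 64, 40], 0.35)]
top book [([331, 213, 56, 29], 0.67), ([322, 208, 57, 42], 0.29)]
top jar_a [([187, 237, 23, 20], 0.71), ([338, 246, 24, 21], 0.57)]
top timer [([260, 222, 23, 20], 0.81)]
a [array([198., 208.]), array([172., 204.]), array([224., 211.])]
b [array([364., 216.]), array([338., 212.]), array([390., 219.])]
```

View pics/p5_side.png

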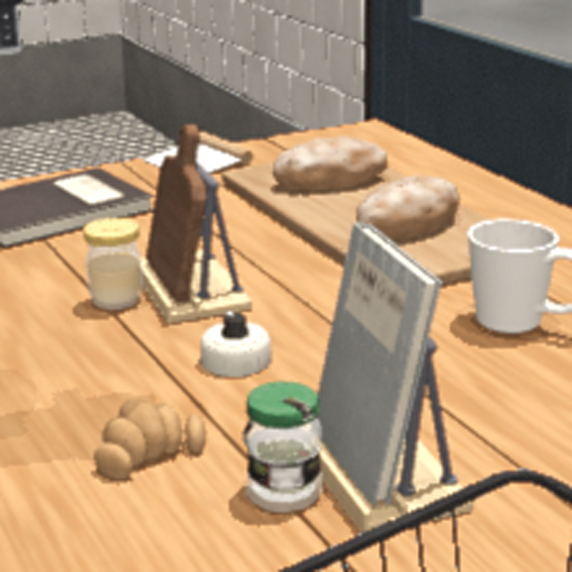

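View pics/p5_top.png

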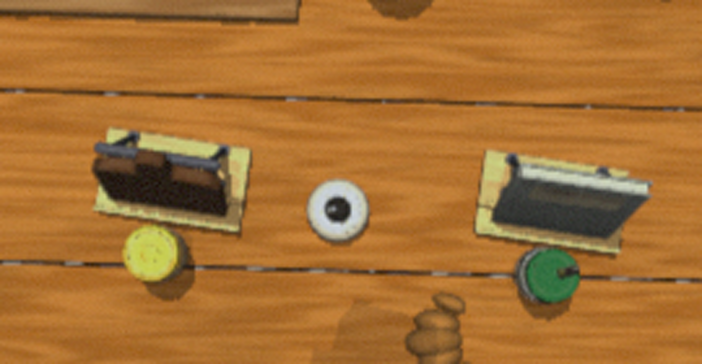

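```bash
python3 - <<'E'
from cell import bot
bot.close_job()
E
```

```text
the job is handed in; nothing more can be done
```

I pushed the board by its handle, then the book by its upper part. I used the shut fingertips along each stand's x axis, then withdrew the arm and handed the job in at about 23 s of the 61 s allowed.

**Board and book:** In the last pictures both lean back on their own bars with their feet in the channels. Their tops are within about 3 px (roughly 7 mm) of where a 0.235 rad backward lean should put them. Both look square to their stands.

**Jars and timer:** The jars are upright, and neither the jars nor the timer shows any visible shift. I judged this from the pictures and did not calculate distances.

**Forces:** The readings stayed low and the 15 N stop never triggered. The largest was 8.4 N, vertical, partway through the book push. I didn't look into its cause, and the book ended as intended.

No check failed, and handing in gave no verdict.

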